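# Fetch the neck gauge from its case and show it to the reader

### The arm

A 6-joint arm with a two-finger parallel gripper is mounted at the origin on the work surface. World frame = base frame: x ahead of the robot, y to its left, z up, the work surface at z = 0. Lengths are in m, angles in rad, forces in N, time in s.
With the tool pointing down it reaches from about 0.325 to 0.775 m from the base axis. Payload 5.5 kg.
Tool frame: the origin (TCP) lies at the very end of the fingers, on their centre line; the grasp point (between the pads) lies 19 mm behind it; z points along the fingers, y is the line along which they close (so a half turn about z gives the same grasp; the last joint's range is limited). The gripper opens to 88 mm and grips with 3 to 60 N. Pads are 20 mm wide; open, the fingers measure 115 mm over their backs; the gripper's body (75 mm by 178 mm) begins 61 mm behind the grasp point.
Start: joints at [1.187, 0.091, 1.231, -0, 1.82, -0.057], TCP at [0.193, 0.568, 0.223] pointing down, gripper open.
Joint ranges: [-2.87, 2.87], [-0.86, 2.18], [0.17, 2.46], [-1.51, 4.65], [0.06, 2.69], [-2.65, 2.65]. Speed limits (rad/s): [2.57, 2.57, 3.01, 3.14, 3.14, 3.14].

### API

Orientations are given as a rotation vector (axis times angle).
In Python, from cell import r gives the robot as it stands.
- The arm moves only by the shell command python3 -m handwheel 'ROWS' [OPENING]. ROWS is JSON, one flat list of numbers, 4 for each row, row after row: the shift along the tool's x, y, z in cm, then the turn about the tool's z in rad. In form: [tx, ty, tz, spin, tx, ty, tz, spin, ...]. A call has exactly 5 rows; each row is the pose to reach, as a shift and turn from the pose commanded when the call began, along the tool's axes at that moment; what a row does not reach only later rows make up. A row lasts 1/8 s, in which the tool goes at most 62.5 mm and 10.7 degrees, less where a joint would pass 70% of its speed; a pose out of reach is approached as far as the arm can. A call with a gripper value outside its range is refused whole. OPENING is the opening, from -1 (shut) to 1 (fully open), set as the call begins (- or left out, the last holds). The fingers move at their own pace and stop on an object; the grip force is fixed at half the most. Time passes only in rows, so rows that repeat a pose let the fingers close, or fill a call up. It gives the time, the measured TCP pose, the force, the opening and the grip force at its end, in the units of the state.
- r.get_state(): the state, without advancing time (a new reading comes with each control period).
- r.camera(name): name is "side" or "top" or "wrist"; returns a dict with "pixels" (480x640x3 uint8, red, green, blue), "z_map" (480x640 float32, m along the optical axis (not along the pixel's ray), 0 where there is no reading), "vertical_fov" (degrees; the focal length in pixels is half the picture's height over the tangent of half this angle, whatever the lens; pixels are square), "cx", "cy" (the principal point, pixels), "k1" (the pictures are not rectified: a ray, as slopes to the right and down, at radius r is drawn at 1 + k1 r^2 times it, then the intrinsics apply), "rvec" (rotation vector, rad) and "tvec" (3), from world to camera coordinates, as OpenCV has them. Camera axes: x right, y down, z forward; pixel columns grow to the right and rows downward; lengths in m; the calibration is good to about 2 mm. A picture is of the moment at which its call begins.
- r.sign_off(): hands the job in; it is judged then, once.
Trained networks look in the newest picture that a camera, given by its name, has taken for a name from the list of things; names that differ only in an ending like _2 or _b are one class to them, and where a whole thing is asked for, a point or a joint stands for the part that bears it (a point fixed in the world has none). Each returns a list of dicts, best first, with "p" (0 to 1); they miss things now and then, are a little off and sometimes report something else, mostly with a low value. They report only what shows in the picture. A call takes as long as a camera call. They do not tell look-alikes from the thing itself.
- r.cut_out(query, camera): "mask" (480x640 bool, what is visible of it).
- r.tip_of(query, camera): "position" ([x, y, z] in m, in the coordinates of the camera as it stood for that picture, good to about 4 mm: a listed point, or the origin of a listed thing).
The state is a dict: "time": time; "q": joint angles; "qvel": joint speeds; "joint_efforts": joint torques, N m; "tcp_pos": TCP position; "orientation": TCP orientation; "force": force on the tool from outside, world axes, zero at the start; "moment": the same for the moment, N m; "grip_width": opening from 0.0 (shut) to 1.0 (fully open); "gripper_force": force on a finger pad.
Only numpy, scipy, OpenCV 4.12 (cv2) and the standard library are available. Lean on these libraries where they do the work, as an engineer would, in place of code of your own. Each camera call takes 0.05 s, during which the arm holds its last target. There are 200 camera calls.

### The job

Take the ring spanner off the flap of the orange case and hang it by its eye on the post, all the way down on the shoulder, and let go. Then swing the case's white flap well back, past upright, draw out the red-gripped gauge plate (leave the blue-gripped one in its slot and the bottles where they stand) and present it to the reader: upright over the middle of the white pad, level with the window, its flat face square to the window. Finish holding it still there in the gripper, clear of the pad: do not put it down or let go.

Things in the scene. Friction and masses are not known exactly. Their poses are not given: they have to be found in the camera images.
- case: Orange open case, fixed, 110 (x) by 160 (y) by 105 mm high, walls and floor 6 mm. Origin: centre of underside; x away from the robot (hinge side), z up. Two upright slots at y = +33 and -33 mm hold a gauge plate each (which is where varies); black guides, to 41 mm above the bench, touch only the outer 12 mm of a plate's ends; its middle is free for fingers.
- flap (a joint): Hinge of the white flap that covers the case: 0 shut, grows as it opens upward and away from the robot, limit 1.95 rad. Stiff hinge: it stays at any angle, and takes about 2 to 3 N at the handle to lift.
- flap_handle (a point): Point to pinch on the flap's handle, 21 mm above the flap's top face. The handle is a black block near the robot-side edge, 14 mm (x) by 16 mm (y, pinch across this) by 26 mm high, turning with the flap. The point lies 112 mm from the hinge line along the flap and 27 mm above it (square to the flap).
- flap_hinge (a point): Middle of the hinge line, along the case's y axis, on the far upper edge of the case, 105.5 mm above the bench. The flap is 124 by 160 by 6 mm. Its axes turn with the flap.
- spanner: Ring spanner for bottle caps, 110 g or so, lying flat on the shut flap: steel ring 52 mm across, 8 mm thick, with an eye (through hole) 26 mm across, and a yellow block grip. Origin: centre of the eye at the underside, 111.5 mm above the bench at the start; z up; the grip lies towards the spanner's -x.
- spanner_grip (a point): Point to pinch on the spanner's yellow grip: 46 mm from the eye centre towards -x and 21 mm above the underside. The grip is 34 mm (x) by 16 mm (y, pinch across this) by 26 mm high.
- post: Fixed upright stand: steel-dark foot disc 90 mm across, grey column 40 mm across up to the shoulder 50 mm above the bench, then a steel post 14 mm in diameter with a tapered tip at 100 mm. Origin: centre of the underside, z up.
- post_seat (a point): Centre of the shoulder (50 mm above the bench) on the post's axis; the spanner's origin comes here when hung.
- gauge: Wanted gauge plate, about 150 g, RED grip, upright in a slot under the flap: aluminium, 90 (x) by 8 (y) by 55 mm (z), two round holes; on its top edge a red grip 36 (x) by 12 (y) mm, up to 81.5 mm above the underside. Origin: centre of underside, 6 mm above the bench at the start; x along its width, y through the faces (either face serves), z up. It slides straight up and out.
- gauge_grip (a point): Point to pinch on the red grip (across y, 12 mm), 70 mm above the plate's underside, 76 mm above the bench at the start.
- gauge_mid (a point): Middle of the aluminium plate, 27.5 mm above its underside.
- spare: The other gauge plate, BLUE grip, same sizes and axes; stays in its slot.
- reader: Fixed reader: white pad 120 by 120 by 8 mm with a black cross at its middle; at its far side a grey housing 100 mm wide, 145 mm high, its dark window (85 by 70 mm, centre 95 mm above the bench) facing pad and robot. Origin: centre of the pad's underside; x points from pad to window, square to it; window at x = 77 mm, housing to 135 mm.
- reader_spot (a point): Where the middle of the gauge plate is to be held: above the pad's middle, 95 mm above the bench, level with the window's centre.
- bottle0: Grey bottle, 30 mm across, 75 mm high, standing on the bench; bystander. Origin: centre of its underside.
- bottle1: Another such bottle, bystander.
- bottle2: Another such bottle, bystander.
Things that resemble listed ones, but are neither listed nor needed, are in the scene too. What is shaped like the post but green, purple or yellow is not meant.

How it is judged:
By the outcome, as a careful person would: the job done as asked, in the order asked, and still so for the second after the job is handed in, while the arm keeps its last pose, push and grip.
It also fails if it takes over 72 s, if anything falls off the work surface, if the arm or the gripper's body presses on something with over 40 N, if the wrist force passes 120 N, or if a joint passes its speed limit or range.

## Working session

There is one attempt and no reset: what is moved stays moved. The work goes in short steps, Python scripts to look and compute and a shell command to move; the robot and the scene stay as the last step left them, time stands still between calls to the robot, and variables do not carry over. Pictures are saved under pics/ and viewed, at most 10 in all, crops included, and the job is handed in when it is done.

```bash
ls; mkdir -p pics; cat > h.py <<'E'
import numpy as np, cv2
from scipy.spatial.transform import Rotation as R
from cell import r
def cam(n):
    c=r.camera(n); c['R']=R.from_rotvec(c['rvec']).as_matrix(); c['t']=np.array(c['tvec']); 
    c['f']=240/np.tan(np.radians(c['vertical_fov'])/2); return c
def w(c,p): return c['R'].T@(np.array(p)-c['t'])
def save(c,n): cv2.imwrite(f'pics/{n}.png',c['pixels'][:,:,::-1])
def cloud(c,mask):
    v,u=np.nonzero(mask&(c['z_map']>0)); z=c['z_map'][v,u]
    K=np.array([[c['f'],0,c['cx']],[0,c['f'],c['cy']],[0,0,1.]])
    n=cv2.undistortPoints(np.stack([u,v],1).astype(float)[:,None],K,np.array([c['k1'],0,0,0.]))[:,0] if len(u) else np.zeros((0,2))
    return (np.c_[n*z[:,None],z]-c['t'])@c['R'], c['pixels'][v,u]
def proj(c,P):
    K=np.array([[c['f'],0,c['cx']],[0,c['f'],c['cy']],[0,0,1.]])
    return cv2.projectPoints(np.array(P,float).reshape(-1,1,3),c['R'],c['t'],K,np.array([c['k1'],0,0,0.]))[0][:,0]
def tool():
    s=r.get_state(); return np.array(s['tcp_pos']),R.from_rotvec(s['orientation']).as_matrix(),s
E
python3 - <<'E'
from h import *
p,M,s=tool(); print(p,M.round(3),s['time'])
for n in ['top','side']:
    c=cam(n); save(c,n+'0'); print(n,c['k1'],c['f'],'campos',w(c,[0,0,0]).round(3))
    for q in ['case','flap_handle','flap_hinge','spanner','spanner_grip','post','post_seat','gauge','gauge_grip','reader','reader_spot','bottle0']:
        print(q,[(round(d['p'],2),w(c,d['position']).round(4).tolist(),proj(c,w(c,d['position'])).round()[0].tolist()) for d in r.tip_of(q,n)[:4]])
E
```

```text
pics
[0.19250309 0.56796204 0.2215327 ] [[-0.947  0.321 -0.001]
 [ 0.321  0.947 -0.002]
 [ 0.    -0.002 -1.   ]] 0.0
top 0.01739546782289927 527.3354726723 campos [ 0.43  -0.019  1.204]
case [(0.77, [0.5466, -0.0153, 0.0012], [321.0, 219.0]), (0.45, [0.3645, 0.0358, -0.0015], [297.0, 298.0])]
flap_handle [(0.7, [0.492, -0.0157, 0.133], [321.0, 239.0])]
flap_hinge [(0.77, [0.6062, -0.0141, 0.1065], [321.0, 186.0])]
spanner [(0.75, [0.5776, 0.0084, 0.1061], [310.0, 199.0])]
spanner_grip []
post [(0.85, [0.5372, -0.2663, -0.0017], [431.0, 225.0]), (0.85, [0.368, 0.1417, -0.0018], [251.0, 296.0]), (0.75, [0.2762, -0.3546, 0.0007], [469.0, 341.0]), (0.66, [0.393, -0.1503, -0.0048], [379.0, 287.0])]
post_seat [(0.8, [0.5348, -0.2668, 0.0458], [435.0, 225.0]), (0.77, [0.3936, -0.1491, 0.0489], [381.0, 288.0]), (0.75, [0.2766, -0.356, 0.0511], [477.0, 344.0]), (0.7, [0.3683, 0.1402, 0.052], [248.0, 297.0])]
gauge []
gauge_grip [(0.19, [0.724, 0.1072, -0.0032], [270.0, 142.0])]
reader [(0.85, [0.5346, 0.249, 0.0009], [206.0, 222.0])]
reader_spot [(0.94, [0.5317, 0.2537, 0.0894], [194.0, 219.0
[... 669 characters left out ...]
0.0014], [305.0, 197.0])]
post [(0.94, [0.3953, -0.1514, 0.0004], [302.0, 338.0]), (0.9, [0.3692, 0.1377, 0.0019], [247.0, 240.0]), (0.68, [0.2782, -0.3548, 0.0032], [270.0, 456.0]), (0.62, [0.5378, -0.2651, 0.0032], [403.0, 364.0])]
post_seat [(0.93, [0.3677, 0.1386, 0.0489], [244.0, 223.0]), (0.9, [0.3931, -0.1529, 0.044], [300.0, 322.0]), (0.78, [0.5323, -0.2652, 0.0495], [403.0, 347.0]), (0.65, [0.2762, -0.3587, 0.0535], [267.0, 442.0])]
gauge []
gauge_grip []
reader [(0.75, [0.536, 0.2478, 0.0041], [305.0, 196.0])]
reader_spot []
bottle0 [(0.93, [0.3648, 0.0373, 0.0018], [257.0, 271.0]), (0.85, [0.7167, -0.1135, -0.0026], [450.0, 282.0]), (0.71, [0.721, 0.109, -0.0033], [402.0, 217.0])]
```

View pics/top0.png

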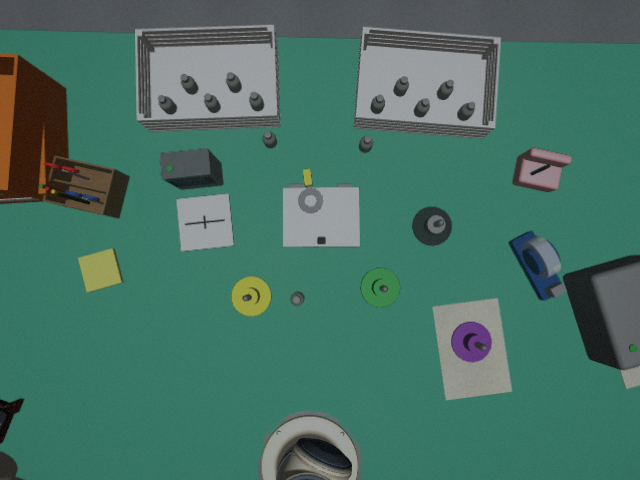

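View pics/side0.png

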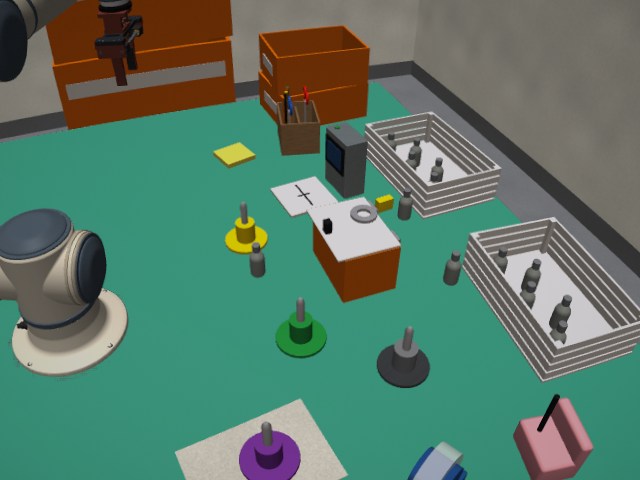

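Top view: the spanner ring is at (311,200) and its yellow grip at (307,177), past the flap's far edge. The grey post is at (432,226); the green, yellow and purple ones are decoys. The reader pad's cross is at (205,222) and the flap handle at (321,240). Next I'll refine these from the depth data.

```bash
cat > m.py <<'E'
from h import *
def rect(P): 
    (c,s,a)=cv2.minAreaRect((P[:,:2]*1000).astype(np.float32)); return np.round(c,1),np.round(s,1),round(a,1)
if __name__=='__main__':
  for n in ['top','side']:
    c=cam(n); P,C=cloud(c,np.ones((480,640),bool)); C=C.astype(int); hsv=cv2.cvtColor(c['pixels'],cv2.COLOR_RGB2HSV)[c['z_map']>0]
    near=lambda x,y,d:(abs(P[:,0]-x)<d)&(abs(P[:,1]-y)<d)
    m=near(.62,.016,.05)&(C[:,0]>120)&(C[:,2]<80)&(C[:,1]>90)&(P[:,2]>.09); Q=P[m]; print(n,'grip',len(Q),Q.mean(0).round(4),Q.min(0).round(4),Q.max(0).round(4)); top=Q[Q[:,2]>.128]; print('top',rect(top) if len(top)>4 else 0)
    m=near(.577,.008,.034)&(P[:,2]>.1155)&(P[:,2]<.124)&(hsv[:,1]<60); Q=P[m]; print('ring',len(Q),np.median(Q,0).round(4),((Q.min(0)+Q.max(0))/2).round(4),np.ptp(Q,0).round(3))
    m=near(.5446,-.0147,.11)&(P[:,2]>.106)&(P[:,2]<.1145); Q=P[m]; print('flap',rect(Q),np.median(Q[:,2]))
    m=near(.492,-.0147,.03)&(P[:,2]>.125); Q=P[m]; print('handle',rect(Q),Q[:,2].max())
    m=near(.5366,-.266,.05)&(P[:,2]>.055); Q=P[m]; print('post',rect(Q),Q.mean(0).round(4),Q[:,2].max())
    m=near(.5366,-.266,.06)&(P[:,2]>.04)&(P[:,2]<.054); Q=P[m]; print('shoulder',rect(Q),Q.mean(0).round(4))
    m=near(.5366,-.266,.06)&(C.sum(1)<200)&(P[:,2]<.03)&(abs(C[:,0]-C[:,1])<15); Q=P[m]; print('foot',rect(Q),Q.mean(0).round(4))
    m=near(.5346,.25,.075)&(P[:,2]>.004)&(P[:,2]<.013)&(C.min(1)>100); Q=P[m]; print('pad',rect(Q),Q.mean(0).round(4))
    m=near(.64,.26,.1)&(P[:,2]>.138)&(P[:,2]<.152); Q=P[m]; print('housing',rect(Q),Q.mean(0).round(4))
E
python3 m.py
```

```text
top grip 114 [0.6195 0.0155 0.1372] [0.604  0.0071 0.1326] [0.6356 0.0241 0.1426]
top (array([619.7,  15.6]), array([32.4, 14.7]), 9.3)
ring 363 [0.5754 0.0085 0.1192] [0.5747 0.0078 0.1197] [0.057 0.063 0.008]
flap (array([545.6, -14.6]), array([130.8, 160. ]), 2.0) 0.1109951032710236
handle (array([491.7, -15.6]), array([13.9, 12.2]), 1.0) 0.1414088032880822
post (array([ 532.7, -268.1]), array([21.8, 12.5]), 30.6) [ 0.5354 -0.2647  0.0864] 0.10194535081657179
shoulder (array([ 536.8, -266.4]), array([38.1, 39.3]), 1.6) [ 0.5357 -0.2644  0.0492]
foot (array([ 535.1, -266.6]), array([85.3, 84.8]), 45.9) [ 0.5336 -0.2633  0.0081]
pad (array([534.2, 250.1]), array([121. , 119.9]), 7.3) [0.5342 0.2497 0.008 ]
housing (array([640.8, 263.1]), array([ 56.3, 100.2]), 7.0) [0.64   0.2626 0.1446]
side grip 91 [0.6181 0.0139 0.1365] [0.6026 0.0037 0.1338] [0.6366 0.0244 0.139 ]
top (array([618.5,  14.9]), array([33.8, 17.4]), 13.8)
ring 315 [0.5729 0.0069 0.1183] [0.5749 0.0081 0.1187] [0.056 0.054 0.006]
flap (array([556.2, -15.7]), array([158.2, 164.2]), 1.0) 0.11072719300382208
handle (array([489.1, -18.3]), array([18.3, 13.9]), 83.5) 0.1386538133507194
post (array([ 533.2, -269.3]), array([11.5, 14. ]), 33.0) [ 0.5328 -0.2715  0.0795] 0.1009449707428051
shoulder (array([ 534.4, -270.4]), array([38.2, 38.4]), 53.0) [ 0.5323 -0.2735  0.0488]
foot (array([ 533. , -271.3]), array([83.2, 86.6]), 52.6) [ 0.5286 -0.2787  0.0095]
pad (array([531.6, 248.9]), array([122.4, 125.4]), 8.3) [0.5303 0.2473 0.0073]
housing (array([638.4, 261.8]), array([ 57.6, 104.8]), 6.9) [0.6366 0.2573 0.1443]
```

```bash
cat > g.py <<'E'
from h import *
import sys
# g.py x y z yaw_deg : yaw = world angle of tool y from +y axis (mod 180); prints tool shift cm, spin rad
def show(x,y,z,yaw):
    p,M,s=tool(); d=M.T@(np.array([x,y,z])-p)*100
    cur=np.degrees(np.arctan2(-M[0,1],M[1,1])); dy=(yaw-cur+90)%180-90
    print('at',p.round(4),'yaw',cur.round(2),'t',round(s['time'],2),'F',np.round(s['force'],1),'grip',round(s['grip_width'],3),round(s['gripper_force'],1),'q',np.round(s['q'],2))
    print('shift cm',d.round(2),'spin',round(-np.radians(dy),3))
if __name__=='__main__': show(*map(float,sys.argv[1:5]))
E
python3 g.py .6195 .0155 .20 9.3; python3 -m handwheel --help | head -5
```

```text
at [0.1926 0.5683 0.2226] yaw -18.72 t 1.4 F [-0.9  0.9 -1. ] grip 1.0 0.0 q [ 1.19  0.09  1.23 -0.    1.82 -0.06]
shift cm [-58.17 -38.65   2.26] spin -0.489invalid input: not JSON, or not a number
```

```bash
python3 -m handwheel '[-4,-2.7,0,-0.1,-8,-5.4,0,-0.2,-12.5,-8.3,0,-0.3,-17,-11.3,0,-0.4,-21,-14,0,-0.489]'; python3 g.py .6195 .0155 .20 9.3
```

```text
time: 2.02
tcp_pos: [0.3475, 0.3667, 0.2228]
orientation: [-0.259, 3.13, 0.0]
force: [-0.1, 0.4, 0.2]
grip_width: 0.998
gripper_force: 0.0
at [0.3475 0.3667 0.2228] yaw 9.45 t 2.02 F [-0.1  0.4  0.2] grip 0.998 0.0 q [ 0.75 -0.16  1.48 -0.    1.83 -0.99]
shift cm [-21.07 -39.11   2.28] spin 0.003
```

```bash
python3 -m handwheel '[-2.5,-5,0.3,0,-5.3,-10,0.6,0,-8,-15,0.9,0,-11,-20.5,1.2,0,-13.5,-25,1.5,0]' 0; python3 -m handwheel '[-2.5,-5,0.2,0,-5,-9.5,0.4,0,-7.5,-14.1,0.8,0,-7.5,-14.1,0.8,0,-7.5,-14.1,0.8,0]'; python3 g.py .6195 .0155 .1135 9.3
```

```text
time: 2.65
tcp_pos: [0.5213, 0.1413, 0.2077]
orientation: [-0.253, 3.131, 0.0]
force: [0.5, 0.9, 0.3]
grip_width: 0.505
gripper_force: 0.0
time: 3.28
tcp_pos: [0.6167, 0.0167, 0.1995]
orientation: [0.254, -3.131, -0.001]
force: [-0.3, 0.3, -0.1]
grip_width: 0.498
gripper_force: 0.0
at [0.6167 0.0167 0.1995] yaw 9.28 t 3.27 F [-0.3  0.3 -0.1] grip 0.498 0.0 q [-0.03  0.13  1.23  0.    1.78 -1.76]
shift cm [-0.26 -0.16  8.6 ] spin -0.0
```

```bash
python3 - <<'E'
from h import *
c=cam('wrist'); save(c,'w1')
P,C=cloud(c,np.ones((480,640),bool)); C=C.astype(int)
m=(C[:,0]>120)&(C[:,2]<80)&(C[:,1]>90)&(P[:,2]>.12)&(abs(P[:,0]-.62)<.06)&(abs(P[:,1])<.07)
from m import rect
Q=P[m];print(len(Q), rect(Q) if len(Q)>5 else 0, Q.mean(0),Q[:,2].max())
for q in ['spanner','spanner_grip']: print(q,[(round(d['p'],2),w(c,d['position']).round(4)) for d in r.tip_of(q,'wrist')])
E
```

```text
1585 (array([611. ,  15.6]), array([50. , 47.5]), 8.9) [0.61333422 0.01440461 0.17090319] 0.3022612948261104
spanner []
spanner_grip [(0.56, array([0.6188, 0.0178, 0.1307])), (0.21, array([ 0.549 , -0.0124,  0.0046]))]
```

```bash
python3 -m handwheel '[-0.26,-0.1,2.5,0,-0.26,-0.1,5,0,-0.26,-0.1,7,0,-0.26,-0.1,8,0,-0.26,-0.1,8.6,0]'; python3 -m handwheel '[0,0,0,0,0,0,0,0,0,0,0,0,0,0,0,0,0,0,0,0]' -1; python3 g.py .6195 .0155 .1135 9.3
```

```text
time: 4.05
tcp_pos: [0.6197, 0.016, 0.1137]
orientation: [-0.255, 3.131, -0.0]
force: [-0.4, -0.7, 0.3]
grip_width: 0.499
gripper_force: 0.0
time: 4.68
tcp_pos: [0.62, 0.0157, 0.1143]
orientation: [-0.254, 3.13, -0.0]
force: [-0.1, -0.4, 2.3]
grip_width: 0.181
gripper_force: 30.0
at [0.62   0.0157 0.1143] yaw 9.29 t 4.67 F [-0.1 -0.4  2.3] grip 0.181 30.0 q [-0.03  0.15  1.36 -0.    1.63 -1.76]
shift cm [ 0.05 -0.01  0.08] spin -0.0
```

```bash
python3 -m handwheel '[0,0,-1,0,0,0,-3,0,0,0,-5,0,0,0,-6,0,0,0,-6,0]'; python3 g.py .580 -.260 .174 9.3; python3 - <<'E'
from h import *
from m import rect
p,M,s=tool()
for n in ['top','side']:
    c=cam(n); P,C=cloud(c,np.ones((480,640),bool)); hsv=cv2.cvtColor(c['pixels'],cv2.COLOR_RGB2HSV)[c['z_map']>0]
    m=(P[:,2]>.165)&(P[:,2]<.19)&(abs(P[:,0]-.575)<.04)&(abs(P[:,1]-.008)<.04)&(P[:,0]<.6)&(hsv[:,1]<60)
    Q=P[m]; print(n,len(Q),rect(Q),cv2.minEnclosingCircle((Q[:,:2]*1000).astype(np.float32)),Q[:,2].mean())
    print([(round(d['p'],2),w(c,d['position']).round(4)) for d in r.tip_of('spanner',n)])
E
```

```text
time: 5.3
tcp_pos: [0.6203, 0.0157, 0.1753]
orientation: [-0.254, 3.129, -0.0]
force: [-0.0, -0.4, -1.8]
grip_width: 0.175
gripper_force: 30.0
at [0.6203 0.0157 0.1753] yaw 9.29 t 5.3 F [-0.  -0.4 -1.8] grip 0.175 30.0 q [-0.03  0.14  1.26 -0.    1.74 -1.76]
shift cm [  8.43 -26.56   0.12] spin -0.0
top 406 (array([575. ,   8.6]), array([50.1, 49. ]), 1.2) ((575.2982177734375, 8.637367248535156), 26.240373611450195) 0.17983641103149933
[(0.72, array([0.578 , 0.0098, 0.165 ]))]
side 360 (array([572.4,   7. ]), array([52.7, 50.4]), 48.0) ((572.442626953125, 6.652087211608887), 27.534910202026367) 0.17667818159902174
[(0.71, array([0.5742, 0.0074, 0.1713]))]
```

```bash
python3 g.py .5815 -.2603 .174 9.3|tail -1; python3 -m handwheel '[1.5,-5,0,0,3,-10,0,0,4.6,-15,0,0,6,-20,0,0,7.5,-24,0,0]';  python3 -m handwheel '[0.3,-1.5,0,0,0.65,-2.6,0,0,0.65,-2.6,0,0,0.65,-2.6,0,0,0.65,-2.6,0,0]'; python3 g.py .5815 -.2603 .13 9.3;  python3 - <<'E'
from h import *
from m import rect
for n in ['top','side']:
    c=cam(n); save(c,n+'2');P,C=cloud(c,np.ones((480,640),bool)); hsv=cv2.cvtColor(c['pixels'],cv2.COLOR_RGB2HSV)[c['z_map']>0]
    m=(P[:,2]>.16)&(P[:,2]<.19)&(abs(P[:,0]-.536)<.033)&(abs(P[:,1]+.267)<.04)&(P[:,0]<.561)&(hsv[:,1]<60)
    Q=P[m]; print(n,len(Q),rect(Q),cv2.minEnclosingCircle((Q[:,:2]*1000).astype(np.float32)),Q[:,2].mean())
E
```

```text
shift cm [  8.19 -26.63  -0.15] spin -0.0
time: 6.12
tcp_pos: [0.5836, -0.2351, 0.1725]
orientation: [0.253, -3.13, -0.001]
force: [0.4, -0.7, -2.0]
grip_width: 0.18
gripper_force: 30.0
time: 6.75
tcp_pos: [0.5826, -0.2589, 0.1738]
orientation: [-0.257, 3.131, 0.0]
force: [-0.0, -0.0, -1.5]
grip_width: 0.178
gripper_force: 30.0
at [ 0.5826 -0.2589  0.1738] yaw 9.38 t 6.75 F [-0.  -0.  -1.5] grip 0.178 30.0 q [-0.47  0.19  1.21  0.    1.74 -2.21]
shift cm [ 0.13 -0.13  4.38] spin 0.001
top 355 (array([ 534.7, -265.9]), array([45.6, 49.5]), 10.6) ((536.5697631835938, -265.38946533203125), 25.809829711914062) 0.17832707420690608
side 605 (array([ 535.7, -267.1]), array([49.7, 50. ]), 15.2) ((536.9629516601562, -267.4904479980469), 26.583145141601562) 0.17827649738046086
```

```bash
python3 -m handwheel '[0.1,-0.1,2,0,0.1,-0.1,4,0,0.1,-0.1,6,0,0.1,-0.1,7.2,0,0.1,-0.1,7.8,0]';  python3 -m handwheel '[0,0,1,0,0,0,2,0,0,0,3,0,0,0,3.5,0,0,0,3.5,0]'; python3 g.py .5815 -.2603 .0528 9.3
```

```text
time: 7.48
tcp_pos: [0.581, -0.2609, 0.0942]
orientation: [0.254, -3.13, -0.001]
force: [0.6, -0.0, -0.3]
grip_width: 0.178
gripper_force: 30.0
time: 8.1
tcp_pos: [0.5811, -0.261, 0.06]
orientation: [0.254, -3.131, -0.001]
force: [0.0, -0.3, -0.8]
grip_width: 0.184
gripper_force: 30.0
at [ 0.5811 -0.261   0.06  ] yaw 9.29 t 8.1 F [ 0.  -0.3 -0.8] grip 0.184 30.0 q [-0.48  0.22  1.38 -0.    1.55 -2.21]
shift cm [-0.05  0.06  0.72] spin -0.0
```

```bash
python3 -m handwheel '[0,0,0.3,0,0,0,0.5,0,0,0,0.65,0,0,0,0.7,0,0,0,0.75,0]'; python3 - <<'E'
from h import *
c=cam('side'); cv2.imwrite('pics/s3.png',cv2.resize(c['pixels'][270:420,320:520,::-1],(800,600)))
E
```

```text
time: 8.72
tcp_pos: [0.5814, -0.2611, 0.0531]
orientation: [-0.255, 3.131, -0.0]
force: [1.0, -0.6, -1.5]
grip_width: 0.184
gripper_force: 30.0
```

View pics/s3.png

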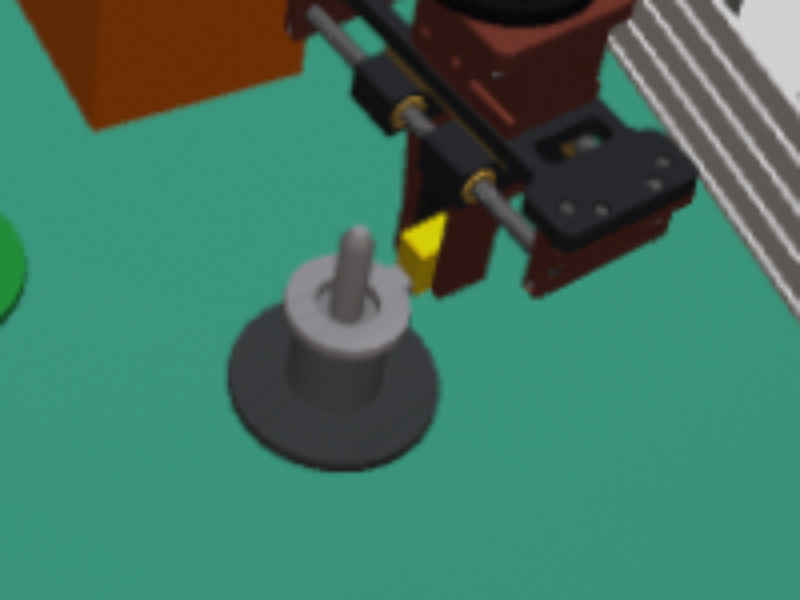

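The ring is around the post just above the shoulder, with the post at crop position (350,290) inside the eye. I'll lower it slightly until it touches, then release.

```bash
python3 -m handwheel '[0,0,0.1,0,0,0,0.15,0,0,0,0.2,0,0,0,0.2,0,0,0,0.2,0]'
```

```text
time: 9.4
tcp_pos: [0.5815, -0.2612, 0.0528]
orientation: [-0.254, 3.13, -0.001]
force: [-3.0, 1.8, 6.6]
grip_width: 0.185
gripper_force: 30.0
```

```bash
python3 -m handwheel '[0,0,0,0,0,0,0,0,0,0,0,0,0,0,0,0,0,0,0,0]' -0.2 | grep -E 'force|width';  python3 -m handwheel '[0,0,-2,0,0,0,-6,0,0,0,-10,0,0,0,-13,0,0,0,-15,0]' 0; python3 - <<'E'
from h import *
from m import rect
for n in ['top','side']:
    c=cam(n); P,C=cloud(c,np.ones((480,640),bool)); hsv=cv2.cvtColor(c['pixels'],cv2.COLOR_RGB2HSV)[c['z_map']>0]
    near=lambda x,y,d:(abs(P[:,0]-x)<d)&(abs(P[:,1]-y)<d)
    Q=P[near(.5366,-.267,.04)&(P[:,2]>.052)&(P[:,2]<.066)]; print(n,'ring',len(Q),rect(Q),np.percentile(Q[:,2],[5,50,95]).round(4))
    Q=P[near(.5446,-.0147,.12)&(P[:,2]>.107)&(P[:,2]<.1145)]; print('flap',rect(Q),np.percentile(Q[:,0],[1,99]))
    Q=P[near(.492,-.0147,.03)&(P[:,2]>.130)]; print('handle',len(Q),rect(Q),Q.mean(0).round(4))
    print([(q,[(round(d['p'],2),w(c,d['position']).round(4)) for d in r.tip_of(q,n)][:1]) for q in ['flap_handle','flap_hinge']])
    if n=='side': cv2.imwrite('pics/s4.png',cv2.resize(c['pixels'][270:420,320:520,::-1],(400,300)))
E
python3 g.py .492 -.0155 .20 1.5
```

```text
force: [-0.3, -0.0, -0.1]
grip_width: 0.399
gripper_force: 0.0
time: 10.65
tcp_pos: [0.5819, -0.2613, 0.2049]
orientation: [-0.254, 3.128, -0.003]
force: [0.6, -0.0, -0.1]
grip_width: 0.5
gripper_force: 0.0
top ring 138 (array([ 529.4, -280.8]), array([21.1, 48. ]), 64.0) [0.0533 0.0574 0.0611]
flap (array([545.5, -14.5]), array([130.7, 159.9]), 2.1) [0.48116617 0.60643253]
handle 48 (array([492.5, -15.6]), array([12.6, 12.2]), 1.4) [ 0.4924 -0.0155  0.1369]
[('flap_handle', [(0.89, array([ 0.4895, -0.015 ,  0.1312]))]), ('flap_hinge', [(0.85, array([ 0.602 , -0.013 ,  0.1077]))])]
side ring 570 (array([ 538. , -267.6]), array([58.6, 49.8]), 37.5) [0.0538 0.0577 0.0623]
flap (array([543.2, -15.3]), array([131.9, 164.6]), 1.5) [0.47841507 0.60497086]
handle 61 (array([489.5, -17.3]), array([18.7, 13.1]), 89.6) [ 0.4887 -0.0193  0.1354]
[('flap_handle', [(0.16, array([ 0.6044, -0.0113,  0.1072]))]), ('flap_hinge', [(0.89, array([ 0.6037, -0.0151,  0.1086]))])]
at [ 0.5809 -0.2608  0.1991] yaw 9.29 t 10.95 F [ 0.6  0.1 -1.2] grip 0.497 0.0 q [-0.48  0.19  1.16 -0.    1.79 -2.21]
shift cm [ 4.81 25.65 -0.03] spin 0.136
```

View pics/s4.png

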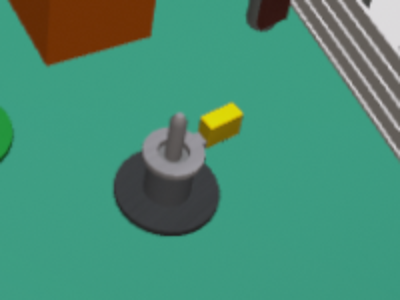

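The crop shows the ring flat on the shoulder at (173,150), around the post and released. Its top is at 57.7 mm, which puts the underside at 50 mm. The flap handle is next.

```bash
python3 -m handwheel '[1,5,0,0.03,2,10,0,0.06,2.9,15,0,0.09,3.8,20,0,0.12,4.81,25,0,0.13]' 0 | grep tcp; python3 g.py .492 -.0155 .1135 2;  python3 - <<'E'
from h import *
from m import rect
c=cam('wrist'); P,C=cloud(c,np.ones((480,640),bool))
Q=P[(abs(P[:,0]-.492)<.025)&(abs(P[:,1]+.0155)<.02)&(P[:,2]>.128)&(P[:,2]<.145)]; print(len(Q),rect(Q),Q.mean(0))
print([(round(d['p'],2),w(c,d['position']).round(4)) for d in r.tip_of('flap_handle','wrist')])
E
```

```text
tcp_pos: [0.4922, -0.0206, 0.1994]
at [ 0.4922 -0.0206  0.1994] yaw 1.8 t 11.57 F [ 1.  -0.2 -0.4] grip 0.499 0.0 q [-0.11 -0.2   1.55  0.    1.79 -1.71]
shift cm [-0.02  0.51  8.59] spin -0.003
618 (array([491.3, -15.6]), array([14.9, 15.2]), 1.4) [ 0.48986507 -0.01578589  0.1366546 ]
[(0.66, array([ 0.488 , -0.0181,  0.1358]))]
```

```bash
python3 -m handwheel '[0,0.5,2.5,0,0,0.5,5,0,0,0.5,7,0,0,0.5,8,0,0,0.5,8.5,0]' | grep -E 'tcp|force'; python3 -m handwheel '[0,0,0,0,0,0,0,0,0,0,0,0,0,0,0,0,0,0,0,0]' -1; python3 g.py .492 -.0155 .1135 2; python3 - <<'E'
from h import *
p,M,s=tool(); H=np.array([.604,.1055]); r0=np.array([p[0],p[2]+.019])-H
for a in np.arange(0,1.96,.1):
    x=r0[0]*np.cos(a)+r0[1]*np.sin(a); z=-r0[0]*np.sin(a)+r0[1]*np.cos(a)
    P=np.array([x+H[0],p[1],z+H[1]-.019]); d=P-p; print(round(a,2),P.round(4),'rel x',round(d[0]*100,2),'up',round(d[2]*100,2))
E
```

```text
tcp_pos: [0.4933, -0.0174, 0.1156]
force: [0.3, -0.4, 0.1]
gripper_force: 0.0
time: 12.92
tcp_pos: [0.4937, -0.016, 0.1169]
orientation: [-0.052, 3.14, 0.003]
force: [0.7, 4.5, 1.9]
grip_width: 0.182
gripper_force: 30.0
at [ 0.4937 -0.016   0.1169] yaw 1.89 t 12.93 F [0.7 4.5 1.9] grip 0.182 30.0 q [-0.1  -0.19  1.69  0.    1.64 -1.71]
shift cm [0.17 0.06 0.34] spin -0.002
0.0 [ 0.4937 -0.016   0.1169] rel x 0.0 up 0.0
0.1 [ 0.4973 -0.016   0.1277] rel x 0.36 up 1.09
0.2 [ 0.5019 -0.016   0.1382] rel x 0.82 up 2.13
0.3 [ 0.5076 -0.016   0.1481] rel x 1.39 up 3.12
0.4 [ 0.5142 -0.016   0.1574] rel x 2.05 up 4.06
0.5 [ 0.5218 -0.016   0.166 ] rel x 2.81 up 4.92
0.6 [ 0.5301 -0.016   0.1738] rel x 3.64 up 5.7
0.7 [ 0.5392 -0.016   0.1808] rel x 4.55 up 6.39
0.8 [ 0.5489 -0.016   0.1868] rel x 5.52 up 6.99
0.9 [ 0.5592 -0.016   0.1918] rel x 6.55 up 7.49
1.0 [ 0.57   -0.016   0.1957] rel x 7.63 up 7.89
1.1 [ 0.581  -0.016   0.1986] rel x 8.73 up 8.17
1.2 [ 0.5923 -0.016   0.2003] rel x 9.86 up 8.34
1.3 [ 0.6038 -0.016   0.2009] rel x 11.01 up 8.4
1.4 [ 0.6152 -0.016   0.2004] rel x 12.15 up 8.35
1.5 [ 0.6265 -0.016   0.1987] rel x 13.28 up 8.18
1.6 [ 0.6376 -0.016   0.1959] rel x 14.39 up 7.9
1.7 [ 0.6483 -0.016   0.192 ] rel x 15.46 up 7.51
1.8 [ 0.6586 -0.016   0.187 ] rel x 16.49 up 7.01
1.9 [ 0.6684 -0.016   0.1811] rel x 17.47 up 6.42
```

```bash
python3 -m handwheel '[-0.17,0,-0.55,0,-0.36,0,-1.09,0,-0.58,0,-1.6,0,-0.82,0,-2.13,0,-1.1,0,-2.63,0]'; python3 g.py .5047 -.016 .1432 2
```

```text
time: 13.55
tcp_pos: [0.5029, -0.0158, 0.1411]
orientation: [0.052, -3.136, -0.003]
force: [-3.1, 5.1, -4.0]
grip_width: 0.177
gripper_force: 30.0
at [ 0.5029 -0.0158  0.1411] yaw 1.89 t 13.55 F [-3.1  5.1 -4. ] grip 0.177 30.0 q [-0.1  -0.17  1.63  0.    1.69 -1.7 ]
shift cm [-0.18 -0.03 -0.21] spin -0.002
```

```bash
python3 -m handwheel '[-0.6,0,-0.97,0,-1.3,0,-1.87,0,-2.1,0,-2.7,0,-3,0,-3.43,0,-3.9,0,-4.07,0]'; python3 g.py .5439 -.016 .184 2
```

```text
time: 14.18
tcp_pos: [0.5421, -0.0147, 0.1829]
orientation: [0.052, -3.137, -0.002]
force: [-4.8, 4.0, -1.4]
grip_width: 0.18
gripper_force: 30.0
at [ 0.5421 -0.0147  0.1829] yaw 1.89 t 14.18 F [-4.8  4.  -1.4] grip 0.18 30.0 q [-0.09 -0.06  1.46  0.    1.75 -1.69]
shift cm [-0.17 -0.14 -0.11] spin -0.002
```

```bash
python3 -m handwheel '[-1,0,-0.55,0,-2.07,0,-1,0,-3.16,0,-1.34,0,-4.28,0,-1.57,0,-5.42,0,-1.68,0]'|grep -E 'force|tcp';python3 -m handwheel '[-1.14,0,0,0,-2.28,0,0.1,0,-3.4,0,0.33,0,-4.5,0,0.67,0,-5.55,0,1.1,0]'; python3 g.py .6535 -.016 .1896 2
```

```text
tcp_pos: [0.5974, -0.0132, 0.2019]
force: [-4.0, 1.9, 7.7]
gripper_force: 30.0
time: 15.42
tcp_pos: [0.6548, -0.0116, 0.193]
orientation: [-0.051, 3.134, -0.0]
force: [0.4, 2.0, 10.7]
grip_width: 0.155
gripper_force: 30.0
at [ 0.6548 -0.0116  0.193 ] yaw 1.88 t 15.43 F [ 0.4  2.  10.7] grip 0.155 30.0 q [-0.07  0.23  1.13  0.    1.78 -1.67]
shift cm [ 0.14 -0.44  0.34] spin -0.002
```

```bash
python3 - <<'E'
from h import *
from m import rect
c=cam('side'); cv2.imwrite('pics/s5.png',cv2.resize(c['pixels'][120:330,260:540,::-1],(800,600)))
for q in ['flap_handle','flap_hinge']: print([(round(d['p'],2),w(c,d['position']).round(4)) for d in r.tip_of(q,'side')])
E
```

```text
[(0.72, array([ 0.6426, -0.011 ,  0.2098])), (0.24, array([ 0.5341, -0.2658,  0.0462]))]
[(0.71, array([ 0.6041, -0.0116,  0.1039]))]
```

View pics/s5.png

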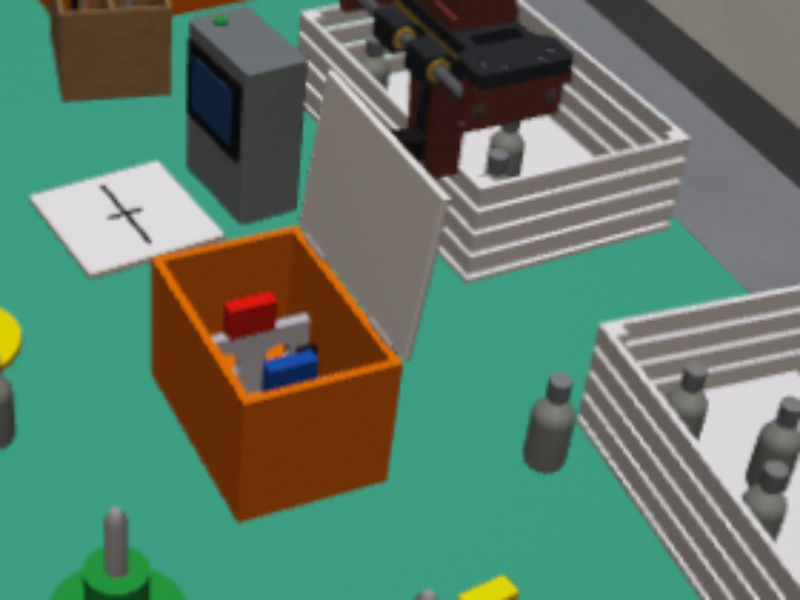

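The flap stands a little past upright, with the red grip at crop (250,315) and the blue at (290,370). I'll push the flap further back before letting go.

```bash
python3 -m handwheel '[-0.6,0,0.1,0,-1.2,0,0.3,0,-1.8,0,0.6,0,-2.3,0,0.9,0,-2.3,0,0.9,0]'; python3 - <<'E'
from h import *
c=cam('side');P,C=cloud(c,np.ones((480,640),bool))
# flap face: points of the white panel
m=(P[:,2]>.12)&(P[:,2]<.225)&(P[:,0]>.58)&(P[:,0]<.68)&(abs(P[:,1]+.0145)<.075)&(C.min(1)>110)&(np.ptp(C.astype(int),axis=1)<25)
Q=P[m]; k=np.polyfit(Q[:,2],Q[:,0],1); print(len(Q),'angle',np.pi/2+np.arctan(k[0]))
for q in ['flap_handle']: print([(round(d['p'],2),w(c,d['position']).round(4)) for d in r.tip_of(q,'side')])
E
```

```text
time: 16.2
tcp_pos: [0.6776, -0.0109, 0.1811]
orientation: [-0.051, 3.137, 0.0]
force: [4.4, -0.6, 4.9]
grip_width: 0.116
gripper_force: 46.4
2875 angle 1.8925080259157545
[(0.91, array([ 0.6642, -0.0092,  0.2004]))]
```

```bash
python3 -m handwheel '[0,0,0,0,0,0,0,0,0,0,0,0,0,0,0,0,0,0,0,0]' 0 | grep -E 'force|width'; python3 -m handwheel '[-0.5,0,-1.5,0,-0.8,0,-4,0,-0.8,0,-7,0,-0.8,0,-10,0,-0.8,0,-10,0]' | grep -E 'tcp|force'; python3 - <<'E'
from h import *
from m import rect
for n in ['top','side']:
    c=cam(n);P,C=cloud(c,np.ones((480,640),bool));C=C.astype(int)
    near=(abs(P[:,0]-.548)<.05)&(abs(P[:,1]+.0147)<.07)&(P[:,2]>.02)&(P[:,2]<.1)
    for nm,m in [('red',(C[:,0]>110)&(C[:,1]<40)&(C[:,2]<50)),('blue',(C[:,2]>90)&(C[:,0]<70))]:
        Q=P[near&m]; 
        if len(Q)>5: T=Q[Q[:,2]>.08]; print(n,nm,len(Q),rect(T) if len(T)>5 else 0,np.median(T,0).round(4),Q.min(0).round(3),Q.max(0).round(3))
    print([(q,[(round(d['p'],2),w(c,d['position']).round(4)) for d in r.tip_of(q,n)][:2]) for q in ['gauge','gauge_grip','case']])
    m=(P[:,2]>.1)&(P[:,2]<.111)&(abs(P[:,0]-.548)<.075)&(abs(P[:,1]+.0147)<.1)&(C[:,0]>100)&(C[:,2]<60); print('rim',rect(P[m]))
E
python3 g.py .548 .02 .28 2
```

```text
force: [0.2, 0.1, 0.1]
grip_width: 0.495
gripper_force: 0.0
tcp_pos: [0.6847, -0.0111, 0.2833]
force: [0.4, 0.4, 0.0]
gripper_force: 0.0
[('gauge', []), ('gauge_grip', [(0.51, array([ 0.5353,  0.2489, -0.0018]))]), ('case', [])]
rim (array([534.6, -79.8]), array([78.4, 25.1]), 0.4)
side red 74 (array([545.5,  17.7]), array([35. , 13.6]), 1.9) [0.545  0.0166 0.0868] [0.528 0.011 0.083] [0.563 0.025 0.09 ]
side blue 83 (array([547.4, -47.9]), array([35.8, 13. ]), 5.1) [ 0.5477 -0.0488  0.0865] [ 0.529 -0.055  0.033] [0.594 0.014 0.089]
[('gauge', [(0.6, array([0.5507, 0.0143, 0.0067]))]), ('gauge_grip', [(0.69, array([0.5421, 0.0171, 0.0751]))]), ('case', [(0.65, array([ 0.5499, -0.0107, -0.0006]))])]
rim (array([547.8, -14.4]), array([112.5, 166. ]), 1.8)
at [ 0.6837 -0.011   0.2786] yaw 1.84 t 17.95 F [0.4 0.5 0.1] grip 0.498 0.0 q [-0.07  0.36  0.83  0.    1.96 -1.67]
shift cm [13.47  3.53 -0.11] spin -0.003
```

```bash
python3 -m handwheel '[4,1,0,0,8,2,0,0,12,3,0,0,13.5,3.4,0,0,13.5,3.4,0,0]' -0.25 | grep -E 'tcp|width'; python3 - <<'E'
from h import *
from m import rect
for n in ['wrist']:
    c=cam(n);P,C=cloud(c,np.ones((480,640),bool));C=C.astype(int)
    near=(abs(P[:,0]-.548)<.05)&(abs(P[:,1]+.0147)<.07)&(P[:,2]>.075)&(P[:,2]<.1)
    for nm,m in [('red',(C[:,0]>110)&(C[:,1]<50)&(C[:,2]<60)),('blue',(C[:,2]>90)&(C[:,0]<70))]:
        Q=P[near&m]
        if len(Q)>5: print(n,nm,len(Q),rect(Q),np.median(Q,0).round(4))
    print([(q,[(round(d['p'],2),w(c,d['position']).round(4)) for d in r.tip_of(q,n)][:2]) for q in ['gauge_grip']])
E
python3 g.py .5475 .0185 .057 2
```

```text
tcp_pos: [0.5473, 0.0189, 0.2805]
grip_width: 0.375
wrist red 259 (array([546.2,  18.2]), array([35. , 10.6]), 1.9) [0.5485 0.0183 0.0874]
wrist blue 426 (array([548.1, -47.2]), array([34.8, 11.3]), 1.4) [ 0.5475 -0.0472  0.0876]
[('gauge_grip', [(0.95, array([0.5477, 0.0211, 0.0795]))])]
at [0.5483 0.0185 0.2798] yaw 1.84 t 18.68 F [ 1.  -0.9 -0.1] grip 0.375 0.0 q [-0.03 -0.03  1.25 -0.    1.92 -1.63]
shift cm [ 0.08  0.   22.28] spin -0.003
```

```bash
python3 -m handwheel '[0,0,5,0,0,0,10,0,0,0,14,0,0,0,17,0,0,0,19,0]' | grep -E 'tcp|force'; python3 -m handwheel '[0,0,1.5,0,0,0,2.5,0,0,0,3.2,0,0,0,3.2,0,0,0,3.2,0]' | grep -E 'tcp|force';python3 -m handwheel '[0,0,0,0,0,0,0,0,0,0,0,0,0,0,0,0,0,0,0,0]' -1;python3 g.py .5475 .0185 .28 2
```

```text
tcp_pos: [0.5478, 0.0184, 0.0874]
force: [-0.6, 0.2, 0.2]
gripper_force: 0.0
tcp_pos: [0.5484, 0.0186, 0.0588]
force: [-0.6, 0.4, -0.2]
gripper_force: 0.0
time: 20.55
tcp_pos: [0.5481, 0.0186, 0.0582]
orientation: [-0.051, 3.141, 0.0]
force: [0.5, -0.0, 1.8]
grip_width: 0.137
gripper_force: 30.0
at [0.5481 0.0186 0.0582] yaw 1.85 t 20.55 F [ 0.5 -0.   1.8] grip 0.137 30.0 q [-0.03 -0.02  1.63  0.    1.52 -1.63]
shift cm [ 5.000e-02 -1.000e-02 -2.218e+01] spin -0.003
```

```bash
python3 -m handwheel '[0,0,-1,0,0,0,-3,0,0,0,-5,0,0,0,-7,0,0,0,-9,0]' | grep -E 'tcp|force|width'; python3 -m handwheel '[0,0,-3,0,0,0,-6,0,0,0,-8.5,0,0,0,-8.5,0,0,0,-8.5,0]' | grep -E 'tcp|force|width'; python3 g.py .534 .250 .23 -83
```

```text
tcp_pos: [0.5481, 0.0186, 0.1499]
force: [0.4, 0.1, -2.4]
grip_width: 0.132
gripper_force: 30.0
tcp_pos: [0.5478, 0.0187, 0.232]
force: [0.6, 0.1, -1.6]
grip_width: 0.134
gripper_force: 30.0
at [0.5478 0.0187 0.232 ] yaw 1.85 t 21.8 F [ 0.6  0.1 -1.6] grip 0.134 30.0 q [-0.03 -0.05  1.35  0.    1.84 -1.63]
shift cm [ 0.63 23.17  0.21] spin 1.481
```

```bash
python3 -m handwheel '[0.1,4,0,0.17,0.2,8,0,0.34,0.3,12,0,0.51,0.45,16,0,0.68,0.55,20,0,0.85]' | grep -E 'tcp|force|width'; python3 -m handwheel '[0,0,0,0.17,0,0,0,0.34,0,0,0,0.5,0,0,0,0.63,0,0,0,0.63]' | grep -E 'tcp|force|width'; python3 g.py .534 .250 .1197 -83; python3 - <<'E'
from h import *
for n in ['top','side']:
    c=cam(n); print(n,[(q,[(round(d['p'],2),w(c,d['position']).round(4)) for d in r.tip_of(q,n)][:2]) for q in ['gauge','gauge_mid','reader','reader_spot']])
E
```

```text
tcp_pos: [0.5353, 0.2195, 0.2309]
force: [0.5, -0.3, -2.4]
grip_width: 0.137
gripper_force: 30.0
tcp_pos: [0.5355, 0.2182, 0.2312]
force: [0.4, 0.9, -0.7]
grip_width: 0.133
gripper_force: 30.0
at [0.5355 0.2182 0.2312] yaw -82.88 t 23.05 F [ 0.4  0.9 -0.7] grip 0.133 30.0 q [ 0.33  0.04  1.27 -0.    1.84  0.2 ]
shift cm [ 3.18  0.27 11.14] spin 0.002
top [('gauge', [(0.46, array([0.5329, 0.221 , 0.1831]))]), ('gauge_mid', [(0.75, array([ 0.3633,  0.0372, -0.0028])), (0.57, array([0.5384, 0.2209, 0.2064]))]), ('reader', [(0.95, array([0.5341, 0.248 , 0.0011]))]), ('reader_spot', [(0.62, array([0.5305, 0.2517, 0.0891]))])]
side [('gauge', [(0.6, array([0.5366, 0.217 , 0.18  ]))]), ('gauge_mid', [(0.81, array([0.537 , 0.2215, 0.2051]))]), ('reader', [(0.66, array([0.5326, 0.249 , 0.0038]))]), ('reader_spot', [(0.61, array([0.5374, 0.2218, 0.2081]))])]
```

```bash
python3 -m handwheel '[3.2,0.25,0,0,3.2,0.25,3,0,3.2,0.25,6,0,3.2,0.25,9,0,3.2,0.25,11.1,0]' | grep -E 'tcp|force|width'; python3 -m handwheel '[0,0,0,0,0,0,0,0,0,0,0,0,0,0,0,0,0,0,0,0]' | grep -E 'tcp|force|width'; python3 g.py .534 .250 .1197 -83; python3 - <<'E'
from h import *
from m import rect
for n in ['top','side']:
    c=cam(n); P,C=cloud(c,np.ones((480,640),bool))
    if n=='side': cv2.imwrite('pics/s6.png',cv2.resize(c['pixels'][90:390,200:600,::-1],(800,600)))
    m=(abs(P[:,0]-.534)<.03)&(abs(P[:,1]-.25)<.055)&(P[:,2]>.072)&(P[:,2]<.119)&(C.min(1)>70)
    if m.sum()>20: print('plate',m.sum(),rect(P[m]),P[m].mean(0).round(4),P[m].min(0),P[m].max(0))
    m=(abs(P[:,0]-.534)<.1)&(abs(P[:,1]-.25)<.1)&(P[:,2]>.004)&(P[:,2]<.013)&(C.min(1)>100); print('pad',rect(P[m]))
    print(n,[(q,[(round(d['p'],2),w(c,d['position']).round(4)) for d in r.tip_of(q,n)][:2]) for q in ['gauge','gauge_mid']])
E
```

```text
tcp_pos: [0.5341, 0.2503, 0.1203]
force: [0.1, 1.5, -0.2]
grip_width: 0.134
gripper_force: 30.0
tcp_pos: [0.5348, 0.2505, 0.1224]
force: [0.7, -0.5, -1.2]
grip_width: 0.13
gripper_force: 30.0
at [0.5348 0.2505 0.1224] yaw -82.95 t 24.8 F [ 0.7 -0.5 -1.2] grip 0.13 30.0 q [ 0.38  0.07  1.43 -0.    1.64  0.26]
shift cm [-0.04 -0.08  0.27] spin 0.001
plate 42 (array([535.9, 224.2]), array([ 7.1, 37.1]), 19.1) [0.5368 0.2241 0.0941] [0.53291743 0.20667225 0.07329561] [0.54504197 0.24276662 0.11886449]
pad (array([534.7, 249.5]), array([119.4, 118.8]), 6.8)
top [('gauge', [(0.71, array([0.533 , 0.2534, 0.0729]))]), ('gauge_mid', [(0.69, array([0.535 , 0.2526, 0.0998])), (0.32, array([ 0.7226,  0.1043, -0.    ]))])]
plate 316 (array([532.9, 250.2]), array([10.3, 94.3]), 6.4) [0.5323 0.2422 0.0922] [0.5235665  0.20328204 0.0722094 ] [0.54241163 0.29691204 0.11861723]
pad (array([532.2, 249.5]), array([122. , 124.2]), 7.2)
side [('gauge', [(0.59, array([0.5352, 0.2491, 0.0691])), (0.19, array([0.5327, 0.2543, 0.0951]))]), ('gauge_mid', [(0.9, array([0.5371, 0.2548, 0.0961]))])]
```

View pics/s6.png

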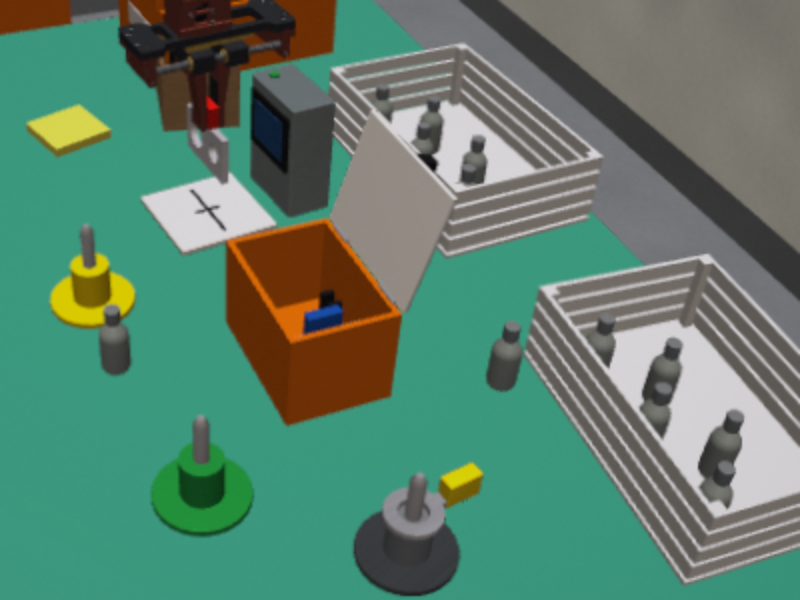

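The plate hangs upright over the pad's cross at crop (207,140), its face square to the window. The spanner is on the grey post, the flap is back and the blue plate is still in its slot. I'll lower the plate 1.5 mm, let it settle and hand in.

```bash
python3 -m handwheel '[0,-0.03,0.15,0,0,-0.03,0.15,0,0,-0.03,0.15,0,0,-0.03,0.15,0,0,-0.03,0.15,0]'; python3 -c "
from cell import r
print(r.get_state()['tcp_pos']); print(r.sign_off())"
```

```text
time: 25.72
tcp_pos: [0.5343, 0.2504, 0.1205]
orientation: [2.081, 2.354, 0.0]
force: [0.3, -0.1, -0.2]
grip_width: 0.132
gripper_force: 30.0
[0.53429198 0.25038135 0.12046678]
the job is handed in; nothing more can be done
None
```

I finished the task and handed it in at about 26 s, but the result has not been reported back. The spanner hangs on the grey post's shoulder and is released, the flap is open to about 1.89 rad, and the red-gripped gauge plate is held upright over the pad's middle, its face square to the window.

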